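# Clear the toppled bottle off the turntable into the labeller lane

## Robot

A 6-joint arm with a two-finger parallel gripper is mounted at the origin on the work surface. World frame = base frame: x ahead of the robot, y to its left, z up, the work surface at z = 0. Lengths are in m, angles in rad, forces in N, time in s.
With the tool pointing down it reaches from about 0.375 to 0.9 m from the base axis. Payload 3.1 kg.
Tool frame: the origin (TCP) lies on the centre line of the jaws, within the pads' length; the fingertips stand 19 mm ahead of it and the grasp point (between the pads) is the TCP; z points along the fingers, y is the line along which they close (so a half turn about z gives the same grasp; the last joint's range is limited). The gripper opens to 85 mm and grips with 20 to 120 N. Pads are 22 mm wide; open, the fingers measure 114 mm over their backs; the gripper's body (76 mm by 85 mm) begins 54 mm behind the grasp point. The pads swing forward as they close: fully open they stand 13 mm farther back than shut.
Start: joints at [-1.304, 0.527, 1.433, -0, 1.181, -0.178], TCP at [0.27, -0.564, 0.25] pointing down, gripper open.
Joint ranges: [-3.08, 3.08], [-0.75, 2.2], [0.22, 2.44], [-1.43, 4.57], [0, 2.65], [-2.85, 2.85]. Speed limits (rad/s): [2.79, 2.79, 3.14, 3.14, 3.14, 3.14].

## Interface

Orientations are given as a unit quaternion [x, y, z, w].
In Python, from station import manip, cams, sign_off gives the robot as it stands.
- The arm moves only by the tool carry_out, never from a script. Its argument "targets" is a list that holds one entry, the list of rows, each a list of 7 numbers: the shift along the tool's x, y, z in cm, then the turn, a rotation vector about the tool's x, y, z in degrees, then the finger opening in cm, from 0 to 8.54. A call has 1 to 12 rows; each row is the pose to reach, as a shift and turn from the pose commanded when the call began, along the tool's axes at that moment; what a row does not reach only later rows make up. A row lasts 1/12 s, in which the tool goes at most 41.7 mm and 7.16 degrees, less where a joint would pass 70% of its speed; a pose out of reach is approached as far as the arm can. A call with a gripper value outside its range is refused whole. The fingers move at their own pace and stop on an object; "force" is the grip in N (left out, the last holds). Time passes only in rows, so rows that repeat a pose let the fingers close. It gives the time, the measured TCP pose, the force, the opening and the grip force at its end, in the units of the state.
- manip.sense(): the state, without advancing time (a new reading comes with each control period).
- cams.snapshot(name): name is "scene" or "top" or "wrist"; returns the picture (420x560x3 uint8, red, green, blue); there is no depth.
- cams.camera_info(name): a dict with "K" (3x3 intrinsics, pixels), "T" (4x4, takes a point from camera to world coordinates). Camera axes: x right, y down, z forward; pixel columns grow to the right and rows downward; lengths in m; the calibration is good to about 2 mm. A picture is of the moment at which its call begins: read the wrist's pose just before it. camera_info takes no time and is no camera call; for the wrist camera it gives the pose at the moment of the call.
- sign_off(): hands the job in; it is judged then, once.
The state is a dict: "t": time; "q": joint angles; "qd": joint speeds; "tau": joint torques, N m; "tcp_pos": TCP position; "tool_rot": TCP orientation; "force": force on the tool from outside, world axes, zero at the start; "ft_torque": the same for the moment, N m; "finger_gap": opening from 0.0 (shut) to 1.0 (fully open); "gripper_force": force on a finger pad.
Only numpy, scipy, OpenCV 4.12 (cv2) and the standard library are available. Lean on these libraries where they do the work, as an engineer would, in place of code of your own. Each camera call takes 0.05 s, during which the arm holds its last target. There are 200 camera calls.

## Task

One of the square bottles on the free-turning turntable has fallen over: lift it off, stand it upright on the steel plate at the mouth of the labeller's guide lane, and push it gently into the lane behind the two bottles already there, until all three stand upright in single file, closed up against each other and against the stop. Do not tip or unload the two bottles still standing on the turntable, keep the bottles in the lane standing, and leave the other things on the bench where they are.

Things in the scene. Friction and masses are not known exactly. Their poses are not given: they have to be found in the camera images.
- tipped_bottle: the fallen bottle, lying on one of its flat sides on the turntable, its cap roughly towards the robot: a square white bottle, round blue cap, 48 x 48 x 130 mm (square up to 98 mm, cap 34 mm across from 108 mm up), about 0.22 kg; origin at the centre of its foot, z along its axis to the cap, x and y square to its flat sides. Its axis lies 24 mm above the platter. All five square bottles are alike
- tipped_bottle_mid (a point): point on the fallen bottle's axis 60 mm from its foot, near its centre of mass
- standing_bottle_a: one of two bottles standing on the turntable, to be left standing there: a square white bottle, round blue cap, 48 x 48 x 130 mm (square up to 98 mm, cap 34 mm across from 108 mm up), about 0.22 kg; origin at the centre of its foot, z along its axis to the cap, x and y square to its flat sides
- standing_bottle_b: the other bottle standing on the turntable: same shape and axes as standing_bottle_a
- platter_top (a point): centre of the top face of the turntable's round grey platter (300 mm across, 12 mm thick, top 30 mm above the bench); it turns freely about this upright axis and nothing drives or brakes it
- platter (a joint): angle of the platter about its upright axis, counter-clockwise from above, 0 at the start
- lane: fixed infeed lane of the grey labeller: steel plate 6 mm thick, 150 mm wide, y = -20 to 310 mm, two guide rails 46 mm high, 8 mm thick. Origin on the bench under the stop's face (66 mm high wall); y runs along the lane's middle from stop to mouth, x across, z up. Rails 58 mm apart from y = 0 to 170 mm, then flared to y = 207 mm (88 mm apart). Labeller housing, 180 mm high, at y < -22 mm
- lane_stop (a point): point on the slide plate's top (6 mm above the bench), mid-lane, at the face of the stop
- lane_mouth (a point): point on the slide plate's top, mid-lane, at the outer ends of the flared rails, 207 mm from the stop
- set_down (a point): point on the open part of the slide plate, mid-lane, 262 mm from the stop: a handy spot to stand the bottle on before pushing it in
- lane_bottle_1: the bottle in the lane nearest the stop, standing, with a gap of some 5 to 30 mm before the stop: a square white bottle, round blue cap, 48 x 48 x 130 mm (square up to 98 mm, cap 34 mm across from 108 mm up), about 0.22 kg; origin at the centre of its foot, z along its axis to the cap, x and y square to its flat sides
- lane_bottle_2: the second bottle in the lane, standing with a gap behind the first: same shape and axes. Pushed higher than about 30 mm above the plate, such bottles tip instead of sliding
- saline_bottle: bystander: round clear bottle, 72 mm across, 170 mm tall, standing; origin at the centre of its foot
- specimen_jar: bystander: round jar with lid, 64 mm across, 65 mm tall; origin at the centre of its foot
- beaker: bystander: glass beaker, 70 mm across, 90 mm tall; origin at the centre of its foot
Things that resemble listed ones, but are neither listed nor needed, are in the scene too. Leave any purple look-alike of the lane_bottle_2 alone.

How it is judged:
By the outcome, as a careful person would: the job done as asked, in the order asked, and still so for the second after the job is handed in, with the robot touching nothing.
It also fails if it takes over 64 s, if anything falls off the work surface, if the arm or the gripper's body presses on something with over 40 N, if the wrist force passes 120 N, or if a joint passes its speed limit or range.

## Working session

There is one attempt and no reset: what is moved stays moved. The work goes in short steps, Python scripts to look and compute and a tool call to move; the robot and the scene stay as the last step left them, time stands still between calls to the robot, and variables do not carry over. Pictures are saved under pics/ and viewed, at most 10 in all, crops included, and the job is handed in when it is done.

Besides the shell and the picture viewer there is one more tool, called as name([rows], argument=value, ...), one row to a line, values as JSON. carry_out: Moves the arm, as the interface text tells. Its arguments: {"type":"object","properties":{"targets":{"type":"array"},"force":{"type":"number"}},"required":["targets"]}

```bash
mkdir -p pics; ls; python3 - <<'E'
from station import manip, cams
import cv2, numpy as np
print(manip.sense())
for n in ("scene","top"):
    im=cams.snapshot(n); cv2.imwrite(f"pics/{n}0.png",cv2.resize(im[:,:,::-1],(800,600),interpolation=cv2.INTER_CUBIC)); c=cams.camera_info(n); print(n,np.round(c["K"],1).tolist(),np.round(c["T"],3).tolist())
E
```

```text
pics
{'t': 0.0, 'q': array([-1.30352283e+00,  5.28483294e-01,  1.43391325e+00,  1.13411154e-05,
        1.18141671e+00, -1.78516937e-01]), 'qd': array([ 0.00052345, -0.0005117 , -0.00014732, -0.00032001, -0.00151275,
       -0.00027267]), 'tau': array([-5.44323711e-06, -4.42351985e+01, -1.78023756e+01, -2.89335603e-04,
        8.36686901e-03, -3.86197399e-06]), 'tcp_pos': array([ 0.26931769, -0.56323738,  0.24931958]), 'tool_rot': array([ 9.75261414e-01,  2.21051900e-01, -4.40184499e-05, -1.10943825e-03]), 'force': array([-0.17291545, -0.6166686 ,  0.33534168]), 'ft_torque': array([ 0.00735203, -0.00994377,  0.05859778]), 'gripper_force': 0.0, 'finger_gap': 0.9961764577947688}
scene [[417.1, 0.0, 278.4], [0.0, 417.1, 208.4], [0.0, 0.0, 1.0]] [[0.626, 0.64, -0.446, 0.949], [0.78, -0.509, 0.363, -0.325], [0.006, -0.575, -0.818, 0.764], [0.0, 0.0, 0.0, 1.0]]
top [[384.3, 0.0, 283.1], [0.0, 384.3, 206.9], [0.0, 0.0, 1.0]] [[-0.023, -0.986, 0.166, 0.445], [-0.999, 0.015, -0.048, 0.023], [0.045, -0.167, -0.985, 0.835], [0.0, 0.0, 0.0, 1.0]]
```

View pics/scene0.png

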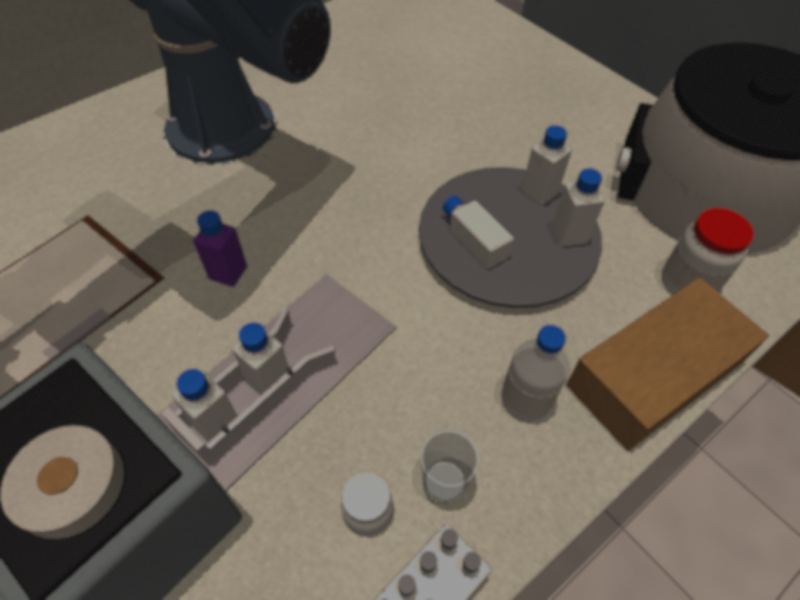

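View pics/top0.png

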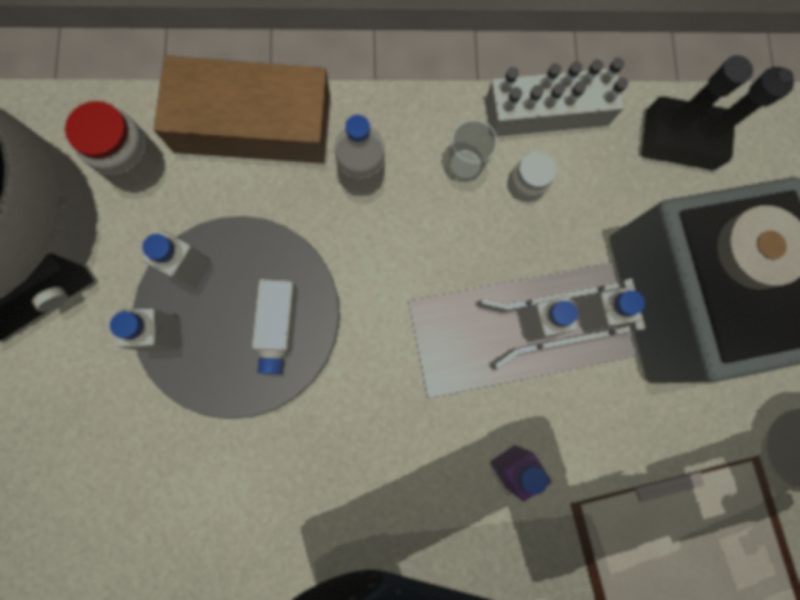

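Top view (800x600): the fallen bottle's white face spans (260,280) to (285,352), with its cap at (270,365). The platter centre is near (237,317). The lane plate's mouth edge runs (410,300) to (428,396), and the lane caps are at (564,314) and (629,303). The purple look-alike is at (525,475), nearer the robot.

```bash
cat > h.py <<'E'
import numpy as np, cv2
from scipy.spatial.transform import Rotation as R
from station import manip, cams
def ray(name,px,z,scale=1/1.42857,C=None):
    """pixel (in 800x600 picture) -> world point at height z"""
    C=C or cams.camera_info(name); K,T=np.array(C["K"]),np.array(C["T"])
    d=T[:3,:3]@np.linalg.solve(K,[(px[0]+.5)*scale-.5,(px[1]+.5)*scale-.5,1]); o=T[:3,3]
    return o+d*(z-o[2])/d[2]
def proj(name,P,C=None):
    C=C or cams.camera_info(name); T=np.array(C["T"]); p=T[:3,:3].T@(np.asarray(P)-T[:3,3]); p=np.array(C["K"])@p; return p[:2]/p[2]
def toolrot(d,y):
    """rotation with tool z along d and tool y near y"""
    d=np.array(d,float)/np.linalg.norm(d); y=np.array(y,float); y-=d*(y@d); y/=np.linalg.norm(y)
    return R.from_matrix(np.c_[np.cross(y,d),y,d])
def delta(p,r,p0,r0):
    """shift cm, turn deg in tool frame of the start pose"""
    return np.round(np.r_[r0.inv().apply(np.asarray(p)-p0)*100,(r0.inv()*r).as_rotvec(degrees=True)],2)
E
python3 - <<'E'
from h import *
pts={"platL":((133,315),.03),"platR":((340,315),.03),"platT":((237,216),.03),"platB":((237,418),.03),
"f1":((260,280),.078),"f2":((294,281),.078),"f3":((285,352),.078),"f4":((253,347),.078),"fcap":((270,366),.054),
"plA":((410,300),.006),"plB":((428,396),.006),"cap1":((629,303),.136),"cap2":((564,314),.136),"sa":((158,247),.16),"sb":((126,325),.16),
"sal":((358,127),.17),"purp":((535,482),.13),"rail1":((480,302),.05),"rail2":((497,365),.05)}
for k,(p,z) in pts.items(): print("top",k,np.round(ray("top",p,z),3))
for k,(p,z) in {"cap1":((193,384),.136),"cap2":((253,337),.136),"plA":((395,326),.006),"plB":((328,276),.006),"f1":((451,215),.078),"f2":((480,201),.078),"f3":((514,236),.078),"f4":((488,251),.078)}.items(): print("scene",k,np.round(ray("scene",p,z),3))
im=cams.snapshot("top")[:,:,::-1]
a=cv2.resize(im[180:285,280:460],(800,467),interpolation=cv2.INTER_CUBIC)
cv2.imwrite("pics/lane1.png",cv2.convertScaleAbs(a,alpha=1.5))
E
```

```text
top platL [0.558 0.377 0.03 ]
top platR [0.553 0.079 0.03 ]
top platT [0.706 0.233 0.03 ]
top platB [0.409 0.225 0.03 ]
top f1 [0.598 0.186 0.078]
top f2 [0.596 0.14  0.078]
top f3 [0.497 0.151 0.078]
top f4 [0.505 0.194 0.078]
top fcap [0.48  0.175 0.054]
top plA [ 0.578 -0.026  0.006]
top plB [ 0.433 -0.049  0.006]
top cap1 [ 0.548 -0.306  0.136]
top cap2 [ 0.535 -0.218  0.136]
top sa [0.625 0.295 0.16 ]
top sb [0.528 0.328 0.16 ]
top sal [0.779 0.045 0.17 ]
top purp [ 0.326 -0.169  0.13 ]
top rail1 [ 0.566 -0.125  0.05 ]
top rail2 [ 0.475 -0.145  0.05 ]
scene cap1 [ 0.554 -0.31   0.136]
scene cap2 [ 0.542 -0.223  0.136]
scene plA [ 0.574 -0.024  0.006]
scene plB [ 0.434 -0.049  0.006]
scene f1 [0.504 0.143 0.078]
scene f2 [0.51  0.199 0.078]
scene f3 [0.596 0.189 0.078]
scene f4 [0.593 0.138 0.078]
```

View pics/lane1.png

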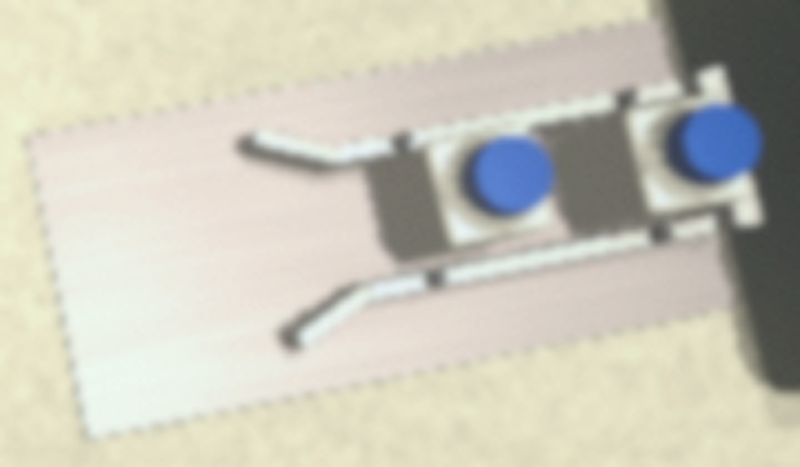

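The lane crop shows the flared rail ends at (245,145) and (293,338) and both lane bottles upright: cap 2 at (512,175), cap 1 at (720,140). Both cameras agree on the fallen bottle to about 6 mm, and the lane sizes check out. I'll work out the first moves now.

```bash
cat >> h.py <<'E'
yl=np.array([-.155,.988,0]); xl=np.array([.988,.155,0]); L0=np.array([.554,-.343,.006])
ax=np.array([.9956,-.093,0]) # cap->foot of the fallen bottle
th=np.radians(55); UP=np.array([0,0,1.])
RG=toolrot(np.cos(th)*ax-np.sin(th)*UP,[0,-1,0]); PG=np.array([.536,.169,.060])
t2=np.radians(35); RP=toolrot(-np.cos(t2)*yl-np.sin(t2)*UP,[1,0,0])
def now():
    s=manip.sense(); open("log.txt","a").write(repr([*map(float,s["q"]),*map(float,s["tcp_pos"]),*map(float,s["tool_rot"])])+"\n")
    return s,s["tcp_pos"],R.from_quat(s["tool_rot"])
E
python3 - <<'E'
from h import *
s,p,r=now()
d=RG.as_matrix()[:,2]
W1=np.array([.40,-.15,.28]); RD=toolrot([0,0,-1],[0,-1,0])
print(delta(W1,RD,p,r)); print("W2 from W1", delta(PG-.12*d+[0,0,.03],RG,W1,RD)); print(PG-.12*d)
E
```

```text
[ 29.61 -31.68  -2.98  -0.1    0.    25.54]
W2 from W1 [  6.75 -32.54   9.17  -2.96  34.87   0.93]
[0.46747219 0.17540125 0.15830037]
```

carry_out([
  [[3, -3.2, -0.5, 0, 0, 3, 8.5], [6, -6.4, -1, 0, 0, 6, 8.5], [9, -9.6, -1.5, 0, 0, 9, 8.5], [12, -12.8, -2, 0, 0, 12, 8.5], [15, -16, -2.5, 0, 0, 15, 8.5], [18, -19.2, -3, 0, 0, 18, 8.5], [21, -22.4, -3, 0, 0, 21, 8.5], [24, -25.6, -3, 0, 0, 24, 8.5], [27, -28.8, -3, 0, 0, 25.5, 8.5], [29.6, -31.7, -3, 0, 0, 25.5, 8.5], [29.6, -31.7, -3, 0, 0, 25.5, 8.5], [29.6, -31.7, -3, 0, 0, 25.5, 8.5]],
], force=50)

```text
t: 1.15
tcp_pos: [0.3996, -0.1461, 0.2802]
tool_rot: [1.0, 0.003, -0.0, -0.001]
force: [-0.6, 0.6, 0.0]
finger_gap: 0.999
gripper_force: 0.0
```

carry_out([
  [[0.7, -3.3, 0.5, -0.3, 3.5, 0, 8.5], [1.4, -6.6, 1, -0.6, 7, 0, 8.5], [2, -10, 1.5, -0.9, 10.5, 0.2, 8.5], [2.7, -13.2, 2, -1.2, 14, 0.4, 8.5], [3.4, -16.5, 2.6, -1.5, 17.5, 0.6, 8.5], [4, -19.6, 4, -1.8, 21, 0.7, 8.5], [4.7, -22.8, 5.5, -2.1, 24.5, 0.8, 8.5], [5.4, -26, 7, -2.4, 28, 0.8, 8.5], [6.1, -29.3, 8.2, -2.7, 31.5, 0.9, 8.5], [6.7, -32.5, 9.2, -3, 34.9, 0.9, 8.5], [6.7, -32.5, 9.2, -3, 34.9, 0.9, 8.5], [6.7, -32.5, 9.2, -3, 34.9, 0.9, 8.5]],
])

```text
t: 2.15
tcp_pos: [0.4622, 0.1089, 0.2158]
tool_rot: [0.962, -0.013, 0.269, 0.042]
force: [0.5, -1.0, -0.0]
finger_gap: 0.995
gripper_force: 0.0
```

```bash
python3 - <<'E'
from h import *
s,p,r=now(); print(s["t"],p,np.round(s["q"],3),delta(PG,RG,p,r))
C=cams.camera_info("wrist"); im=cams.snapshot("wrist")
cv2.imwrite("pics/w1.png",cv2.resize(im[:,:,::-1],(800,600),interpolation=cv2.INTER_CUBIC))
np.savez("w1.npz",K=C["K"],T=C["T"]); print(np.round(C["T"],3))
E
```

```text
2.15 [0.46224529 0.10890766 0.21575466] [ 0.069  0.314  2.179 -0.842  0.165  2.468] [-1.78 -7.48 16.55  1.96  3.68  0.12]
[[-0.048 -0.975  0.215  0.469]
 [-0.996  0.031 -0.082  0.12 ]
 [ 0.073 -0.218 -0.973  0.364]
 [ 0.     0.     0.     1.   ]]
```

View pics/w1.png

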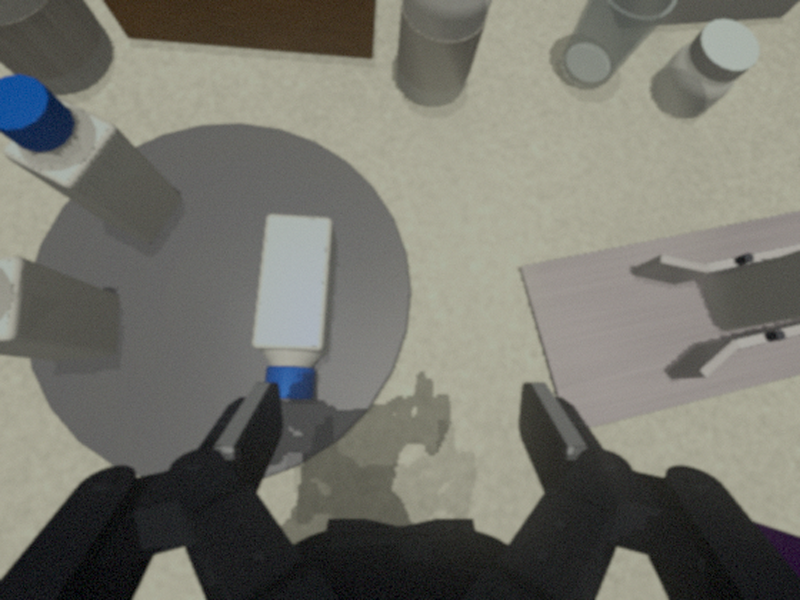

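The wrist view shows the fallen bottle clearly. Its top-face corners are at (267,215), (331,218), (327,350) and (254,347), and the cap end is near (291,398). The wrist is close to its singularity (q5 = 0.17), so I'll fit the arm's geometry to plan the approach.

```bash
cat > kin.py <<'E'
import numpy as np, ast
from scipy.spatial.transform import Rotation as R
from scipy.optimize import least_squares
def pitch(a): return R.from_rotvec([0,a,0])
def fk(q,g):
    a1,h,L2,e,L3,L6=g
    A=R.from_rotvec([0,0,q[0]]); B=A*pitch(q[1]); C=B*pitch(q[2])
    D=C*R.from_rotvec([0,0,q[3]])*pitch(q[4])*R.from_rotvec([0,0,q[5]])*R.from_rotvec([0,0,np.pi/2])
    p=A.apply([a1,0,0])+[0,0,h]+B.apply([0,0,L2])+C.apply([e,0,L3])
    return p+D.apply([0,0,L6]),D
def fit():
    rows=[ast.literal_eval(l) for l in open("log.txt")]
    f=lambda g:np.concatenate([fk(r[:6],g)[0]-r[6:9] for r in rows]+[.001*(g-np.array([0,.3,.4,0,.4,.2]))])
    s=least_squares(f,[0,.3,.4,0,.4,.2]); 
    return s.x,[round(1e3*np.abs(fk(r[:6],s.x)[0]-r[6:9]).max(),2) for r in rows],[round((fk(r[:6],s.x)[1].inv()*R.from_quat(r[9:])).magnitude(),3) for r in rows]
lo=np.array([-3.08,-.75,.22,-1.43,0,-2.85]); hi=np.array([3.08,2.2,2.44,4.57,2.65,2.85])
def ik(p,r,g,q0):
    def f(q):
        P,D=fk(q,g); return np.r_[(P-p)*5,(D.inv()*r).as_rotvec(),1e-4*(q-q0)]
    s=least_squares(f,np.clip(q0,lo+1e-3,hi-1e-3),bounds=(lo,hi)); P,D=fk(s.x,g)
    return np.round(s.x,2),round(1e3*np.linalg.norm(P-p),1),round(np.degrees((D.inv()*r).magnitude()),1)
E
python3 - <<'E'
from h import *; from kin import *
z=np.load("w1.npz"); C={"K":z["K"],"T":z["T"]}
for k,px,h in [("f1",(267,215),.078),("f2",(331,218),.078),("f3",(327,350),.078),("f4",(254,347),.078),("cap",(291,398),.06),("plA",(520,268),.006),("plB",(593,427),.006),("railA",(634,268),.052),("railB",(704,372),.052)]: print(k,np.round(ray("",px,h,C=C),4))
s,p,r=now(); g,e1,e2=fit(); print(np.round(g,3),e1,e2)
q0=s["q"]; 
for deg in (50,55,60,65,70):
    t=np.radians(deg); RR=toolrot(np.cos(t)*ax-np.sin(t)*UP,[0,-1,0]); d=RR.as_matrix()[:,2]
    tp=np.radians(90-deg); RQ=toolrot(-np.cos(tp)*yl-np.sin(tp)*UP,[1,0,0])
    print(deg,"grasp",ik(PG,RR,g,[.3,.6,1.5,0,.5,1.6]),"pre",ik(PG-.08*d,RR,g,[.3,.6,1.5,0,.5,1.6]),"place",ik(L0+.262*yl+[0,0,.06],RQ,g,[.2,.6,1.5,-1,1.2,0]))
E
```

```text
f1 [0.5981 0.1886 0.078 ]
f2 [0.5951 0.1432 0.078 ]
f3 [0.4997 0.1471 0.078 ]
f4 [0.5037 0.1952 0.078 ]
cap [0.4693 0.1739 0.06  ]
plA [ 0.5752 -0.0212  0.006 ]
plB [ 0.433 -0.069  0.006]
railA [ 0.5591 -0.0981  0.052 ]
railB [ 0.4736 -0.1402  0.052 ]
[ 0.839 -0.614 -0.048 -0.178 -0.291 -0.63 ] [np.float64(107.09), np.float64(0.59), np.float64(0.59)] [0.0, 0.0, 0.0]
50 grasp (array([-0.19,  0.01,  2.44, -1.43,  0.45,  2.85]), np.float64(86.4), np.float64(29.0)) pre (array([-0.02,  0.03,  2.44, -1.34,  0.3 ,  2.85]), np.float64(58.8), np.float64(15.3)) place (array([-0.82, -0.1 ,  2.44, -1.43,  0.54,  0.37]), np.float64(13.8), np.float64(6.2))
55 grasp (array([ 0.11, -0.75,  2.07, -0.18,  1.77,  1.71]), np.float64(37.0), np.float64(31.5)) pre (array([-0.01,  0.04,  2.44, -1.34,  0.3 ,  2.85]), np.float64(58.5), np.float64(14.1)) place (array([-0.83, -0.11,  2.44, -1.43,  0.55,  0.36]), np.float64(12.0), np.float64(8.5))
60 grasp (array([ 0.13, -0.75,  2.06, -0.16,  1.8 ,  1.72]), np.float64(31.7), np.float64(27.2)) pre (array([ 0.13, -0.75,  2.33, -0.17,  1.41,  1.76]), np.float64(30.0), np.float64(20.7)) place (array([-0.84, -0.12,  2.44, -1.43,  0.55,  0.35]), np.float64(11.7), np.float64(12.2))
65 grasp (array([ 0.16, -0.75,  2.04, -0.14,  1.82,  1.73]), np.float64(26.5), np.float64(23.0)) pre (array([ 0.16, -0.75,  2.31, -0.15,  1.46,  1.77]), np.float64(24.1), np.float64(17.2)) place (array([-0.84, -0.12,  2.44, -1.43,  0.56,  0.33]), np.float64(13.0), np.float64(16.3))
70 grasp (array([ 0.18, -0.75,  2.03, -0.11,  1.85,  1.75]), np.float64(21.5), np.float64(18.7)) pre (array([ 0.19, -0.75,  2.3 , -0.12,  1.5 ,  1.78]), np.float64(18.5), np.float64(13.6)) place (array([-0.85, -0.13,  2.44, -1.43,  0.56,  0.32]), np.float64(15.4), np.float64(20.7))
```

```bash
python3 - <<'E'
import re
s=open("kin.py").read()
s=s.replace("a1,h,L2,e,L3,L6=g","b,h,L2,e,L3,L6=g").replace("A.apply([a1,0,0])","A.apply([0,b,0])").replace(".001*(g",".003*(g").replace("[0,.3,.4,0,.4,.2]","[.11,.3,.4,0,.4,.2]").replace(".003*(g-",".003*np.array([1,1,1,9,1,1])*(g-")
open("kin.py","w").write(s)
E
cat > t.py <<'E'
from h import *; from kin import *
s,p,r=now(); g,e1,e2=fit(); print(np.round(g,3),e1,e2)
for deg in (50,55,60,65,70,80,90):
    t=np.radians(deg); RR=toolrot(np.cos(t)*ax-np.sin(t)*UP,[0,-1,0]); d=RR.as_matrix()[:,2]
    tp=np.radians(90-deg); RQ=toolrot(-np.cos(tp)*yl-np.sin(tp)*UP,[1,0,0])
    print(deg,"grasp",*ik(PG,RR,g,[.3,.6,1.5,0,.5,1.6]),"pre",*ik(PG-.08*d,RR,g,[.3,.6,1.5,0,.5,1.6]),"place",*ik(L0+.262*yl+[0,0,.06],RQ,g,[.2,.6,1.5,-1,1.2,0]))
E
python3 t.py
```

```text
[0.11  0.254 0.594 0.108 0.386 0.271] [np.float64(0.6), np.float64(0.21), np.float64(0.2), np.float64(0.2)] [0.0, 0.0, 0.0, 0.0]
50 grasp [ 0.15  0.69  1.98 -1.15  0.1   2.85] 18.4 15.1 pre [ 0.19  0.53  2.09 -1.12  0.13  2.85] 17.1 13.0 place [ 0.02  0.87  1.93 -1.41  0.88  1.21] 0.0 0.0
55 grasp [0.1  0.69 2.01 0.04 0.   1.63] 12.4 11.6 pre [ 0.19  0.54  2.09 -1.12  0.13  2.85] 10.5 8.0 place [ 0.05  0.9   1.91 -1.43  0.97  1.25] 0.8 0.6
60 grasp [ 0.15  0.7   1.99 -1.14  0.1   2.85] 7.6 6.2 pre [ 0.19  0.54  2.08 -1.12  0.14  2.85] 4.0 3.0 place [ 0.08  0.94  1.89 -1.43  1.06  1.27] 2.2 1.7
65 grasp [ 0.15  0.71  1.99 -1.14  0.11  2.85] 2.1 1.7 pre [ 0.18  0.54  2.05 -0.74  0.17  2.47] 0.0 0.0 place [ 0.1   0.98  1.86 -1.43  1.15  1.29] 3.6 2.8
70 grasp [ 0.15  0.7   1.96 -0.55  0.16  2.25] 0.0 0.0 pre [ 0.16  0.53  1.98 -0.3   0.3   2.01] 0.0 0.0 place [ 0.12  1.02  1.84 -1.43  1.23  1.3 ] 4.8 3.8
80 grasp [ 0.13  0.7   1.85 -0.09  0.42  1.78] 0.0 0.0 pre [ 0.13  0.55  1.84 -0.07  0.58  1.76] 0.0 0.0 place [ 0.15  1.11  1.79 -1.43  1.41  1.33] 7.4 5.6
90 grasp [0.11 0.72 1.74 0.   0.68 1.68] 0.0 0.0 pre [0.11 0.59 1.7  0.   0.85 1.68] 0.0 0.0 place [ 0.17  1.19  1.73 -1.43  1.57  1.36] 10.3 7.4
```

```bash
cat > t2.py <<'E'
from h import *; from kin import *
g,_,_=fit()
def place(deg,yaw,P,q0):
    tp=np.radians(90-deg); Z=R.from_rotvec([0,0,np.radians(yaw)]); dh=Z.apply(-yl)
    return ik(P,toolrot(np.cos(tp)*dh-np.sin(tp)*UP,np.cross(UP,dh)*-1 if False else np.cross(dh,UP)*-1),g,q0)
if __name__=="__main__":
  print(RP.as_matrix()[:,1],np.cross(-yl,UP))
  for deg in (66,70,75):
    for yy in (.262,):
      for yaw in (0,5,10,15,90):
        P=L0+yy*yl+[0,0,.062]
        print(deg,yy,yaw,*[ (q.tolist(),float(a),float(b)) for q,a,b in [place(deg,yaw,P,[.1,.9,1.9,-1.3,1,1.2])]])
E
python3 t2.py
```

```text
[0.99190766 0.10358508 0.073412  ] [-0.988 -0.155  0.   ]
66 0.262 0 ([0.11, 0.99, 1.86, -1.43, 1.16, 1.22], 3.7, 3.0)
66 0.262 5 ([0.11, 0.97, 1.86, -1.43, 1.14, 1.18], 8.7, 6.9)
66 0.262 10 ([0.12, 0.96, 1.87, -1.43, 1.12, 1.14], 13.5, 10.7)
66 0.262 15 ([0.12, 0.94, 1.88, -1.43, 1.09, 1.09], 18.3, 14.5)
66 0.262 90 ([-0.33, 0.61, 2.07, -1.43, 0.0, -0.51], 49.9, 43.6)
70 0.262 0 ([0.12, 1.02, 1.84, -1.43, 1.23, 1.25], 4.8, 3.8)
70 0.262 5 ([0.13, 1.01, 1.84, -1.43, 1.22, 1.21], 9.9, 7.8)
70 0.262 10 ([0.13, 0.99, 1.85, -1.43, 1.19, 1.17], 14.9, 11.8)
70 0.262 15 ([0.14, 0.98, 1.86, -1.43, 1.17, 1.13], 19.9, 15.7)
70 0.262 90 ([-0.33, 0.61, 2.06, -1.43, 0.0, -0.49], 54.4, 47.0)
75 0.262 0 ([0.14, 1.06, 1.81, -1.43, 1.32, 1.27], 6.0, 4.7)
75 0.262 5 ([0.15, 1.05, 1.82, -1.43, 1.3, 1.25], 11.3, 8.9)
75 0.262 10 ([0.15, 1.04, 1.83, -1.43, 1.28, 1.22], 16.6, 13.0)
75 0.262 15 ([0.16, 1.03, 1.83, -1.43, 1.26, 1.18], 21.7, 17.1)
75 0.262 90 ([-0.33, 0.6, 2.06, -1.43, 0.0, -0.48], 60.2, 51.2)
```

```bash
python3 - <<'E'
from t2 import *
for deg in (66,70,75,80):
  for yy,xx in ((.262,0),(.275,.0),(.275,.02)):
    P=L0+yy*yl+xx*xl+[0,0,.062]
    print(deg,yy,xx,[(y,)+tuple(float(v) for v in place(deg,y,P,[.1,.9,1.9,-1.3,1,1.2])[1:]) for y in (-3,-5,-7,-9)],place(deg,-8,P,[.1,.9,1.9,-1.3,1,1.2])[0])
E
```

```text
66 0.262 0 [(-3, 0.8, 0.6), (-5, 0.0, 0.0), (-7, 0.0, 0.0), (-9, 0.0, 0.0)] [ 0.1   0.99  1.81 -1.35  1.2   1.21]
66 0.275 0.0 [(-3, 0.0, 0.0), (-5, 0.0, 0.0), (-7, 0.0, 0.0), (-9, 0.0, 0.0)] [ 0.13  0.99  1.81 -1.32  1.21  1.21]
66 0.275 0.02 [(-3, 0.0, 0.0), (-5, 0.0, 0.0), (-7, 0.0, 0.0), (-9, 0.0, 0.0)] [ 0.13  1.    1.75 -1.3   1.23  1.16]
70 0.262 0 [(-3, 1.7, 1.3), (-5, 0.0, 0.0), (-7, 0.0, 0.0), (-9, 0.0, 0.0)] [ 0.12  1.03  1.8  -1.37  1.27  1.24]
70 0.275 0.0 [(-3, 0.3, 0.2), (-5, 0.0, 0.0), (-7, 0.0, 0.0), (-9, 0.0, 0.0)] [ 0.14  1.03  1.79 -1.34  1.28  1.24]
70 0.275 0.02 [(-3, 0.0, 0.0), (-5, 0.0, 0.0), (-7, 0.0, 0.0), (-9, 0.0, 0.0)] [ 0.14  1.03  1.74 -1.33  1.29  1.19]
75 0.262 0 [(-3, 2.8, 2.2), (-5, 0.7, 0.5), (-7, 0.0, 0.0), (-9, 0.0, 0.0)] [ 0.13  1.07  1.78 -1.39  1.35  1.28]
75 0.275 0.0 [(-3, 1.4, 1.1), (-5, 0.0, 0.0), (-7, 0.0, 0.0), (-9, 0.0, 0.0)] [ 0.15  1.07  1.78 -1.36  1.36  1.27]
75 0.275 0.02 [(-3, 0.7, 0.5), (-5, 0.0, 0.0), (-7, 0.0, 0.0), (-9, 0.0, 0.0)] [ 0.15  1.07  1.73 -1.35  1.37  1.22]
80 0.262 0 [(-3, 4.0, 3.1), (-5, 1.8, 1.4), (-7, 0.0, 0.0), (-9, 0.0, 0.0)] [ 0.14  1.12  1.76 -1.41  1.43  1.31]
80 0.275 0.0 [(-3, 2.5, 1.9), (-5, 0.3, 0.2), (-7, 0.0, 0.0), (-9, 0.0, 0.0)] [ 0.16  1.12  1.76 -1.38  1.44  1.3 ]
80 0.275 0.02 [(-3, 2.0, 1.6), (-5, 0.0, 0.0), (-7, 0.0, 0.0), (-9, 0.0, 0.0)] [ 0.16  1.12  1.71 -1.38  1.45  1.25]
```

```bash
cat >> h.py <<'E'
ax=np.array([.9975,-.070,0]); th=np.radians(73); RG=toolrot(np.cos(th)*ax-np.sin(th)*UP,[0,-1,0]); PG=np.array([.535,.170,.060]); DG=RG.as_matrix()[:,2]
def placerot(below,yaw):
    t=np.radians(below); dh=R.from_rotvec([0,0,np.radians(yaw)]).apply(-yl)
    return toolrot(np.cos(t)*dh-np.sin(t)*UP,np.cross(UP,dh))
RP=placerot(17,-6)
E
python3 - <<'E'
from h import *; from kin import *
s,p,r=now(); g,e,_=fit(); print(e,p,np.round(s["q"],2))
print(delta(PG-.08*DG,RG,p,r)); print(ik(PG-.08*DG,RG,g,s["q"]),ik(PG,RG,g,[.15,.7,1.9,-.3,.3,2]))
E
```

```text
[np.float64(0.61), np.float64(0.16), np.float64(0.15), np.float64(0.15), np.float64(0.15)] [0.46251352 0.11011833 0.21577103] [ 0.07  0.31  2.18 -0.85  0.16  2.48]
[  0.07  -6.93   8.77   3.69 -14.32  -0.89]
(array([ 0.15,  0.53,  1.95, -0.17,  0.38,  1.88]), np.float64(0.0), np.float64(0.0)) (array([ 0.14,  0.7 ,  1.93, -0.28,  0.23,  1.97]), np.float64(0.0), np.float64(0.0))
```

carry_out([
  [[0, -0.5, 0.5, 0.7, -3, -0.2, 8], [0, -1.5, 1, 1.4, -6, -0.4, 8], [0, -2.5, 2, 2, -9, -0.6, 8], [0, -3.5, 3.5, 2.8, -12, -0.8, 8], [0, -4.5, 5, 3.7, -14.3, -0.9, 8], [0, -5.5, 6.5, 3.7, -14.3, -0.9, 8], [0.1, -6.5, 8, 3.7, -14.3, -0.9, 8], [0.1, -6.9, 8.8, 3.7, -14.3, -0.9, 8], [0.1, -6.9, 8.8, 3.7, -14.3, -0.9, 8]],
])

```text
t: 2.95
tcp_pos: [0.5118, 0.1701, 0.135]
tool_rot: [0.989, -0.001, 0.145, 0.011]
force: [-0.4, 0.7, -0.5]
finger_gap: 0.936
gripper_force: 0.0
```

```bash
python3 - <<'E'
from h import *
s,p,r=now(); print(s["t"],p,np.round(s["q"],2),delta(PG,RG,p,r))
E
```

```text
2.95 [0.51175954 0.17012866 0.13498898] [ 0.15  0.54  1.94 -0.17  0.38  1.87] [ 0.07 -0.16  7.85  0.06  0.23  0.01]
```

carry_out([
  [[0, -0.1, 1.2, 0, 0, 0, 8], [0, -0.1, 2.4, 0, 0, 0, 8], [0, -0.1, 3.6, 0, 0, 0, 8], [0, -0.1, 4.8, 0, 0, 0, 8], [0, -0.2, 6, 0, 0, 0, 8], [0, -0.2, 7.1, 0, 0, 0, 8], [0.1, -0.2, 7.8, 0, 0.2, 0, 8], [0.1, -0.2, 7.8, 0, 0.2, 0, 8], [0.1, -0.2, 7.8, 0, 0.2, 0, 8]],
])

```text
t: 3.7
tcp_pos: [0.5345, 0.1704, 0.062]
tool_rot: [0.989, -0.002, 0.148, 0.011]
force: [0.1, -0.4, -0.0]
finger_gap: 0.937
gripper_force: 0.0
```

```bash
python3 - <<'E'
from h import *
s,p,r=now(); print(s["t"],p,np.round(s["q"],2),delta(PG,RG,p,r),s["force"])
C=cams.camera_info("wrist"); im=cams.snapshot("wrist")[:,:,::-1]
cv2.imwrite("pics/w2.png",cv2.resize(im,(800,600),interpolation=cv2.INTER_CUBIC))
E
```

```text
3.7 [0.53454243 0.17040633 0.06203394] [ 0.14  0.7   1.92 -0.27  0.24  1.97] [-0.02  0.04  0.21  0.08 -0.05 -0.01] [ 0.05591826 -0.44263089 -0.01319297]
```

View pics/w2.png

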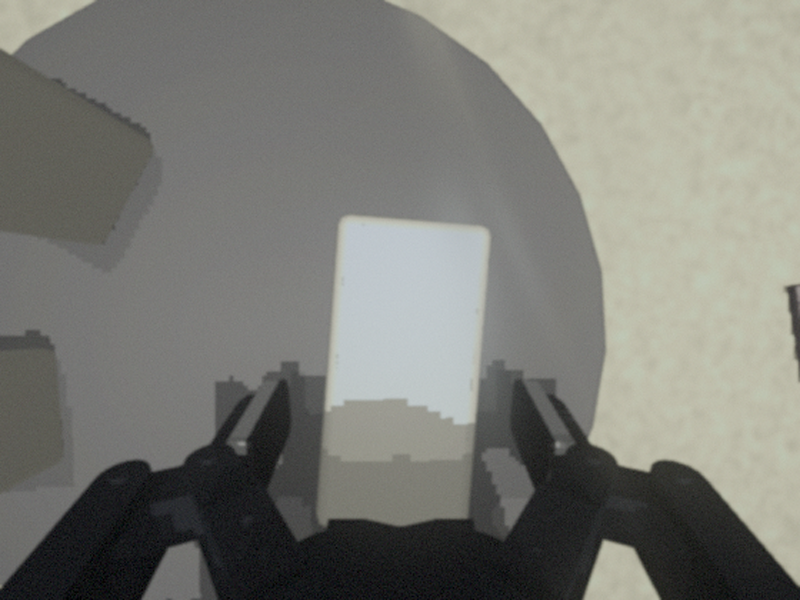

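The wrist view shows the bottle centred between the fingers, with gaps of about 39 px and 35 px. Its axis leans about 4° clockwise (left edge (342,218) to (318,520)). I'll turn the tool 3.5° and close slowly.

carry_out([
  [[0, 0, 0.2, 0, 0, 2, 7.5], [0, 0, 0.2, 0, 0, 3.5, 7], [0, 0, 0.2, 0, 0, 3.5, 6.5], [0, 0, 0.2, 0, 0, 3.5, 6], [0, 0, 0.2, 0, 0, 3.5, 5.7], [0, 0, 0.2, 0, 0, 3.5, 5.4], [0, 0, 0.2, 0, 0, 3.5, 5.1], [0, 0, 0.2, 0, 0, 3.5, 4.9], [0, 0, 0.2, 0, 0, 3.5, 4.7], [0, 0, 0.2, 0, 0, 3.5, 4.5], [0, 0, 0.2, 0, 0, 3.5, 4.3], [0, 0, 0.2, 0, 0, 3.5, 4]],
], force=50)

```text
t: 4.75
tcp_pos: [0.5355, 0.1707, 0.0605]
tool_rot: [0.988, -0.032, 0.149, 0.006]
force: [-0.3, -0.2, 3.5]
finger_gap: 0.559
gripper_force: 51.0
```

```bash
python3 - <<'E'
from h import *
s,p,r=now(); print(s["t"],p,s["finger_gap"]*8.54,s["gripper_force"],s["force"]); print(r.as_matrix().round(4).tolist())
E
```

```text
4.75 [0.53554464 0.17072791 0.0604751 ] 4.771113620359009 51.02617263793945 [-0.30693961 -0.18100085  3.53712003]
[[0.9537, -0.0646, 0.2938], [-0.061, -0.9979, -0.0215], [0.2946, 0.0025, -0.9556]]
```

```bash
cat > path.py <<'E'
from h import *; from kin import *
from scipy.spatial.transform import Slerp
def plan(pts,rots,n,q,g,show=True):
    """waypoints -> n rows; prints rows per 12 in tool frame of each call's start, checks ik"""
    S=Slerp(np.linspace(0,1,len(rots)),R.concatenate(rots)); P=np.array(pts); k=np.linspace(0,1,len(P))
    p0,r0=P[0],rots[0]; worst=0; qs=[q]
    for i in range(1,n+1):
        u=i/n; p=np.array([np.interp(u,k,P[:,j]) for j in range(3)]); r=S(u)
        q,a,b=ik(p,r,g,qs[-1]); qs.append(q); worst=max(worst,a,b)
        print(i,delta(p,r,p0,r0).tolist(),q if i%3==0 else "",a if a>1 else "",b if b>1 else "")
        if i%12==0: p0,r0=p,r
    print("max dq/row",np.abs(np.diff(qs,axis=0)).max(0),worst)
E
python3 - <<'E'
from path import *
s,p,r=now(); g,e,_=fit(); print(e)
P1=p+[-.02,-.03,.19]
foot=L0+.275*yl; PP=foot+[0,0,.061]+.006*yl; print(PP)
print("lift",delta(P1,r,p,r),ik(P1,r,g,s["q"]))
q1=ik(P1,r,g,s["q"])[0]
plan([P1,PP+[0,0,.12]],[r,RP],24,q1,g)
print(ik(PP,RP,g,[.15,1.05,1.8,-1.38,1.3,1.25]))
E
```

```text
[np.float64(0.11), np.float64(0.04), np.float64(0.04), np.float64(0.04), np.float64(0.04), np.float64(0.03), np.float64(0.03), np.float64(0.03), np.float64(0.03)]
[ 0.510445 -0.065372  0.067   ]
lift [  3.87   3.17 -18.68   0.     0.     0.  ] (array([ 0.08,  0.32,  1.85, -0.07,  0.67,  1.77]), np.float64(0.0), np.float64(0.0))
1 [-0.05, 0.86, 0.26, -2.04, -2.75, -3.86]   
2 [-0.09, 1.72, 0.53, -4.08, -5.5, -7.72]   
3 [-0.14, 2.57, 0.79, -6.13, -8.25, -11.58] [ 0.09  0.37  1.77 -0.19  0.86  1.65]  
4 [-0.18, 3.43, 1.06, -8.17, -11.0, -15.45]   
5 [-0.23, 4.29, 1.32, -10.21, -13.75, -19.31]   
6 [-0.27, 5.15, 1.59, -12.25, -16.5, -23.17] [ 0.1   0.43  1.7  -0.32  1.02  1.54]  
7 [-0.32, 6.0, 1.85, -14.29, -19.25, -27.03]   
8 [-0.37, 6.86, 2.12, -16.33, -22.0, -30.89]   
9 [-0.41, 7.72, 2.38, -18.38, -24.75, -34.75] [ 0.12  0.5   1.65 -0.46  1.14  1.43]  
10 [-0.46, 8.58, 2.65, -20.42, -27.5, -38.61]   
11 [-0.5, 9.43, 2.91, -22.46, -30.25, -42.47]   
12 [-0.55, 10.29, 3.18, -24.5, -33.0, -46.34] [ 0.15  0.57  1.63 -0.6   1.23  1.32]  
13 [-0.33, 0.46, 0.7, -2.04, -2.75, -3.86]   
14 [-0.66, 0.92, 1.4, -4.08, -5.5, -7.72]   
15 [-0.99, 1.38, 2.09, -6.13, -8.25, -11.58] [ 0.17  0.63  1.64 -0.76  1.29  1.22]  
16 [-1.32, 1.84, 2.79, -8.17, -11.0, -15.45]   
17 [-1.65, 2.3, 3.49, -10.21, -13.75, -19.31]   
18 [-1.98, 2.76, 4.19, -12.25, -16.5, -23.17] [ 0.18  0.7   1.67 -0.93  1.33  1.15]  
19 [-2.31, 3.22, 4.89, -14.29, -19.25, -27.03]   
20 [-2.64, 3.68, 5.58, -16.33, -22.0, -30.89]   
21 [-2.97, 4.14, 6.28, -18.38, -24.75, -34.75] [ 0.18  0.77  1.73 -1.12  1.35  1.09]  
22 [-3.3, 4.6, 6.98, -20.42, -27.5, -38.61]   
23 [-3.63, 5.07, 7.68, -22.46, -30.25, -42.47]   
24 [-3.96, 5.53, 8.38, -24.5, -33.0, -46.34] [ 0.17  0.84  1.81 -1.32  1.37  1.07]  
max dq/row [0.01 0.03 0.03 0.07 0.07 0.04] 0
(array([ 0.17,  1.07,  1.77, -1.36,  1.32,  1.26]), np.float64(0.0), np.float64(0.0))
```

carry_out([
  [[0.1, 0, -0.3, 0, 0, 0, 4], [0.3, 0, -1, 0, 0, 0, 4], [0.6, 0.1, -2.2, 0, 0, 0, 4], [1, 0.3, -4, 0, 0, 0, 4], [1.4, 0.7, -6, 0, 0, 0, 4], [1.8, 1.1, -8.2, 0, 0, 0, 4], [2.2, 1.6, -10.5, 0, 0, 0, 4], [2.7, 2, -13, 0, 0, 0, 4], [3.2, 2.5, -15.5, 0, 0, 0, 4], [3.6, 2.9, -17.5, 0, 0, 0, 4], [3.9, 3.2, -18.7, 0, 0, 0, 4], [3.9, 3.2, -18.7, 0, 0, 0, 4]],
])

```text
t: 5.75
tcp_pos: [0.5164, 0.1403, 0.2536]
tool_rot: [0.988, -0.032, 0.151, 0.006]
force: [0.2, 0.1, -1.1]
finger_gap: 0.554
gripper_force: 51.5
```

carry_out([
  [[0, 0.9, 0.3, -2, -2.8, -3.9, 4], [-0.1, 1.7, 0.5, -4.1, -5.5, -7.7, 4], [-0.1, 2.6, 0.8, -6.1, -8.3, -11.6, 4], [-0.2, 3.4, 1.1, -8.2, -11, -15.5, 4], [-0.2, 4.3, 1.3, -10.2, -13.8, -19.3, 4], [-0.3, 5.2, 1.6, -12.3, -16.5, -23.2, 4], [-0.3, 6, 1.9, -14.3, -19.3, -27, 4], [-0.4, 6.9, 2.1, -16.3, -22, -30.9, 4], [-0.4, 7.7, 2.4, -18.4, -24.8, -34.8, 4], [-0.5, 8.6, 2.7, -20.4, -27.5, -38.6, 4], [-0.5, 9.4, 2.9, -22.5, -30.3, -42.5, 4], [-0.6, 10.3, 3.2, -24.5, -33, -46.3, 4]],
])

```text
t: 6.75
tcp_pos: [0.5124, 0.0375, 0.2169]
tool_rot: [0.898, 0.323, -0.154, 0.255]
force: [1.1, -0.5, -1.6]
finger_gap: 0.559
gripper_force: 51.5
```

carry_out([
  [[-0.3, 0.5, 0.7, -2, -2.8, -3.9, 4], [-0.7, 0.9, 1.4, -4.1, -5.5, -7.7, 4], [-1, 1.4, 2.1, -6.1, -8.3, -11.6, 4], [-1.3, 1.8, 2.8, -8.2, -11, -15.5, 4], [-1.7, 2.3, 3.5, -10.2, -13.8, -19.3, 4], [-2, 2.8, 4.2, -12.3, -16.5, -23.2, 4], [-2.3, 3.2, 4.9, -14.3, -19.3, -27, 4], [-2.6, 3.7, 5.6, -16.3, -22, -30.9, 4], [-3, 4.1, 6.3, -18.4, -24.8, -34.8, 4], [-3.3, 4.6, 7, -20.4, -27.5, -38.6, 4], [-3.6, 5.1, 7.7, -22.5, -30.3, -42.5, 4], [-4, 5.5, 8.4, -24.5, -33, -46.3, 4]],
])

```text
t: 7.75
tcp_pos: [0.5094, -0.0657, 0.1846]
tool_rot: [0.552, 0.584, -0.41, 0.43]
force: [-0.2, 0.1, -2.3]
finger_gap: 0.555
gripper_force: 51.7
```

```bash
python3 - <<'E'
from h import *
s,p,r=now(); print(s["t"],p,np.round(s["q"],2),s["finger_gap"]*8.54,s["gripper_force"],s["force"])
foot=L0+.275*yl; PP=foot+[0,0,.061]+.006*yl; print(delta(PP,RP,p,r))
a=cams.snapshot("scene")[:,:,::-1]; b=cams.snapshot("top")[:,:,::-1]
cv2.imwrite("pics/s2.png",np.hstack([cv2.resize(a[80:380,100:400],(400,400),interpolation=cv2.INTER_CUBIC),cv2.resize(b[90:340,60:460],(400,250),interpolation=cv2.INTER_CUBIC) if 0 else cv2.resize(b[60:340,80:360],(400,400),interpolation=cv2.INTER_CUBIC)]))
E
```

```text
7.75 [ 0.50941332 -0.06572065  0.18455826] [ 0.17  0.84  1.81 -1.32  1.37  1.07] 4.74278923565953 51.650229692459106 [-0.15825566  0.07377831 -2.30488495]
[11.25  0.16  3.42  0.05 -0.04  0.29]
```

View pics/s2.png

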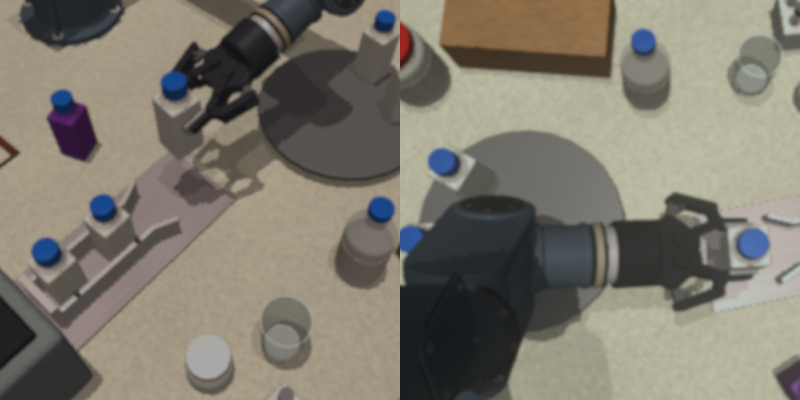

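The bottle hangs upright in the gripper above the plate. In the scene half its cap is at (175,85), and both lane bottles are standing. The wrist block hides part of the platter near standing bottle b (cap at (410,238), right half), so I'll check clearance before lowering.

```bash
python3 - <<'E'
from path import *
z=np.load("w1.npz"); C={"K":z["K"],"T":z["T"]}
for px in [(113,290),(121,366),(182,195),(152,248)]: print("base",np.round(ray("",px,.03,C=C),3))
print("blue sb cap",np.round(ray("top",(126,325),.16),3))
# wrist block edges in top picture, right half of s2: px = 400+(c-80)/.7
for c,rw in [(535,205),(535,290),(430,205),(410,250)]:
    o=((c-400)*.7+80,(rw)*.7+60)
    for h in (.2,.27,.33): print((c,rw),h,np.round(ray("top",o,h,scale=1),3))
s,p,r=now(); g,_,_=fit()
b,hh,L2,e,L3,L6=g; print("wrist centre",p-L6*r.as_matrix()[:,2], np.round(g,3))
for yy in (.24,.25,.262):
  for yaw in (-6,-8,-10):
    for bel in (17,):
      PP=L0+yy*yl+[0,0,.061]+.006*yl; RR=placerot(bel,yaw); print(yy,yaw,ik(PP,RR,g,s["q"]),PP-L6*RR.as_matrix()[:,2])
E
```

```text
base [0.559 0.317 0.03 ]
base [0.499 0.305 0.03 ]
base [0.639 0.27  0.03 ]
base [0.593 0.29  0.03 ]
blue sb cap [0.528 0.328 0.16 ]
(535, 205) 0.2 [0.56  0.172 0.2  ]
(535, 205) 0.27 [0.548 0.155 0.27 ]
(535, 205) 0.33 [0.537 0.141 0.33 ]
(535, 290) 0.2 [0.463 0.17  0.2  ]
(535, 290) 0.27 [0.461 0.153 0.27 ]
(535, 290) 0.33 [0.459 0.14  0.33 ]
(430, 205) 0.2 [0.562 0.291 0.2  ]
(430, 205) 0.27 [0.549 0.262 0.27 ]
(430, 205) 0.33 [0.538 0.236 0.33 ]
(410, 250) 0.2 [0.511 0.311 0.2  ]
(410, 250) 0.27 [0.503 0.279 0.27 ]
(410, 250) 0.33 [0.497 0.252 0.33 ]
wrist centre [0.49468165 0.19887606 0.26490173] [0.111 0.274 0.588 0.114 0.392 0.278]
0.24 -6 (array([ 0.11,  1.07,  1.78, -1.43,  1.3 ,  1.27]), np.float64(0.1), np.float64(0.1)) [0.50236174 0.16523608 0.14817439]
0.24 -8 (array([ 0.11,  1.07,  1.76, -1.39,  1.32,  1.25]), np.float64(0.0), np.float64(0.0)) [0.51162489 0.16554597 0.14817439]
0.24 -10 (array([ 0.1 ,  1.07,  1.74, -1.36,  1.33,  1.23]), np.float64(0.0), np.float64(0.0)) [0.52089323 0.16553239 0.14817439]
0.25 -6 (array([ 0.13,  1.07,  1.78, -1.41,  1.31,  1.27]), np.float64(0.0), np.float64(0.0)) [0.50081174 0.17511608 0.14817439]
0.25 -8 (array([ 0.12,  1.07,  1.76, -1.38,  1.32,  1.25]), np.float64(0.0), np.float64(0.0)) [0.51007489 0.17542597 0.14817439]
0.25 -10 (array([ 0.12,  1.07,  1.74, -1.34,  1.34,  1.23]), np.float64(0.0), np.float64(0.0)) [0.51934323 0.17541239 0.14817439]
0.262 -6 (array([ 0.15,  1.07,  1.77, -1.39,  1.32,  1.27]), np.float64(0.0), np.float64(0.0)) [0.49895174 0.18697208 0.14817439]
0.262 -8 (array([ 0.15,  1.07,  1.75, -1.35,  1.33,  1.25]), np.float64(0.0), np.float64(0.0)) [0.50821489 0.18728197 0.14817439]
0.262 -10 (array([ 0.14,  1.07,  1.73, -1.32,  1.34,  1.23]), np.float64(0.0), np.float64(0.0)) [0.51748323 0.18726839 0.14817439]
```

```bash
python3 - <<'E'
from h import *
s,p,r=now(); RR=placerot(17,-7)
PP=L0+.25*yl+[0,0,.061]+.006*yl; print(PP,delta(PP+[0,0,.01],RR,p,r), r.as_matrix()[2])
E
```

```text
[ 0.51432  -0.090072  0.067   ] [ 9.44  0.71  5.43  0.7  -0.1   0.73] [-0.95574864 -0.00864435 -0.29405749]
```

carry_out([
  [[0, 0.2, 0.8, 0.2, 0, 0.2, 4], [0, 0.5, 1.6, 0.4, 0, 0.4, 4], [0.5, 0.7, 2.5, 0.7, -0.1, 0.7, 4], [1.5, 0.7, 3, 0.7, -0.1, 0.7, 4], [2.7, 0.7, 3.4, 0.7, -0.1, 0.7, 4], [4, 0.7, 3.8, 0.7, -0.1, 0.7, 4], [5.3, 0.7, 4.2, 0.7, -0.1, 0.7, 4], [6.6, 0.7, 4.6, 0.7, -0.1, 0.7, 4], [7.8, 0.7, 4.9, 0.7, -0.1, 0.7, 4], [8.8, 0.7, 5.2, 0.7, -0.1, 0.7, 4], [9.4, 0.7, 5.4, 0.7, -0.1, 0.7, 4], [9.4, 0.7, 5.4, 0.7, -0.1, 0.7, 4]],
])

```text
t: 8.85
tcp_pos: [0.5172, -0.0897, 0.0791]
tool_rot: [0.559, 0.577, -0.412, 0.43]
force: [-0.8, -0.3, -2.5]
finger_gap: 0.558
gripper_force: 51.7
```

carry_out([
  [[0.1, 0, 0.03, 0, 0, 0, 4], [0.2, 0, 0.06, 0, 0, 0, 4], [0.3, 0, 0.09, 0, 0, 0, 4], [0.4, 0, 0.12, 0, 0, 0, 4], [0.5, 0, 0.15, 0, 0, 0, 4], [0.6, 0, 0.18, 0, 0, 0, 4], [0.6, 0, 0.18, 0, 0, 0, 4]],
])

```text
t: 9.43
tcp_pos: [0.5177, -0.0897, 0.0746]
tool_rot: [0.56, 0.576, -0.411, 0.431]
force: [-0.1, -0.4, -2.4]
finger_gap: 0.559
gripper_force: 51.7
```

```bash
python3 - <<'E'
from h import *
s,p,r=now(); print(s["t"],p,s["force"]); print(delta(L0+.25*yl+[0,0,.061]+.006*yl,placerot(17,-7),p,r))
a=cams.snapshot("scene")[:,:,::-1]
cv2.imwrite("pics/s3.png",cv2.resize(a[110:270,170:350],(720,640)[0:2],interpolation=cv2.INTER_CUBIC)[:600])
E
```

```text
9.4333 [ 0.51765003 -0.08968582  0.07457823] [-0.06291266 -0.41173535 -2.37499155]
[ 0.71 -0.34  0.25  0.19  0.09 -0.43]
```

View pics/s3.png

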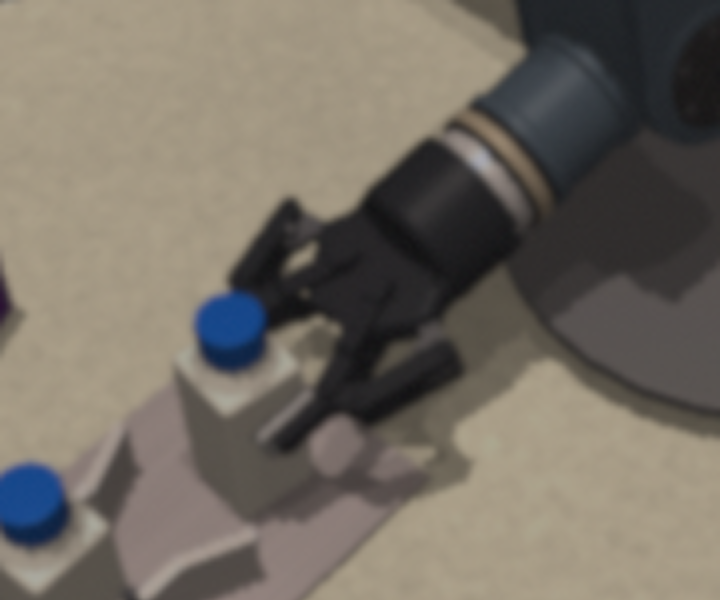

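The bottle is upright in the grip just above the plate, foot near (250,515) in the crop and clear of the flared rail at (200,560). I'll lower it slowly until the force shows contact.

carry_out([
  [[0.1, 0, 0, 0, 0, 0, 4], [0.2, 0, 0, 0, 0, 0, 4], [0.3, 0, 0.05, 0, 0, 0, 4], [0.4, 0, 0.1, 0, 0, 0, 4], [0.5, 0, 0.1, 0, 0, 0, 4], [0.6, 0, 0.1, 0, 0, 0, 4], [0.6, 0, 0.1, 0, 0, 0, 4]],
])

```text
t: 10.07
tcp_pos: [0.5177, -0.0892, 0.0706]
tool_rot: [0.559, 0.575, -0.413, 0.432]
force: [-0.4, 1.0, 6.4]
finger_gap: 0.559
gripper_force: 51.9
```

```bash
python3 - <<'E'
from h import *
s,p,r=now(); print(p,s["force"],np.round(s["q"],3)); m=r.as_matrix(); print("below deg",np.degrees(np.arcsin(-m[2,2])),"y tilt",np.degrees(np.arcsin(m[2,1])))
print(delta(p+[0,0,.11],r,p,r), (p-L0)@yl,(p-L0)@xl)
E
```

```text
[ 0.51770992 -0.08917572  0.07058577] [-0.3616372   1.00370626  6.36986366] [ 0.127  1.068  1.763 -1.395  1.323  1.26 ]
below deg 16.593006565675825 y tilt 0.46529841135312533
[-10.54   0.09  -3.14   0.     0.     0.  ] 0.25640335416908044 0.0034881638869376118
```

carry_out([
  [[0, 0, 0, 0, 0, 0, 5], [0, 0, 0, 0, 0, 0, 5.5], [0, 0, 0, 0, 0, 0, 6.2], [0, 0, 0, 0, 0, 0, 7], [0, 0, 0, 0, 0, 0, 7.8], [0, 0, 0, 0, 0, 0, 8.4], [0, 0, 0, 0, 0, 0, 8.4], [-0.5, 0, -0.1, 0, 0, 0, 8.4], [-1, 0, -0.3, 0, 0, 0, 8.4], [-2, 0, -0.6, 0, 0, 0, 8.4], [-3, 0, -0.9, 0, 0, 0, 8.4], [-4, 0, -1.2, 0, 0, 0, 8.4]],
])

```text
t: 11.07
tcp_pos: [0.5173, -0.0891, 0.1117]
tool_rot: [0.56, 0.576, -0.411, 0.431]
force: [-0.6, 0.3, -0.0]
finger_gap: 0.981
gripper_force: 0.0
```

```bash
python3 - <<'E'
from h import *
s,p,r=now(); print(s["t"],p,s["force"],s["finger_gap"])
a=cams.snapshot("scene")[:,:,::-1]
cv2.imwrite("pics/s4.png",cv2.resize(a[110:270,170:350],(675,600),interpolation=cv2.INTER_CUBIC))
E
```

```text
11.0667 [ 0.51728456 -0.08908678  0.11172763] [-0.63478398  0.29598468 -0.0295997 ] 0.9809165602112088
```

View pics/s4.png

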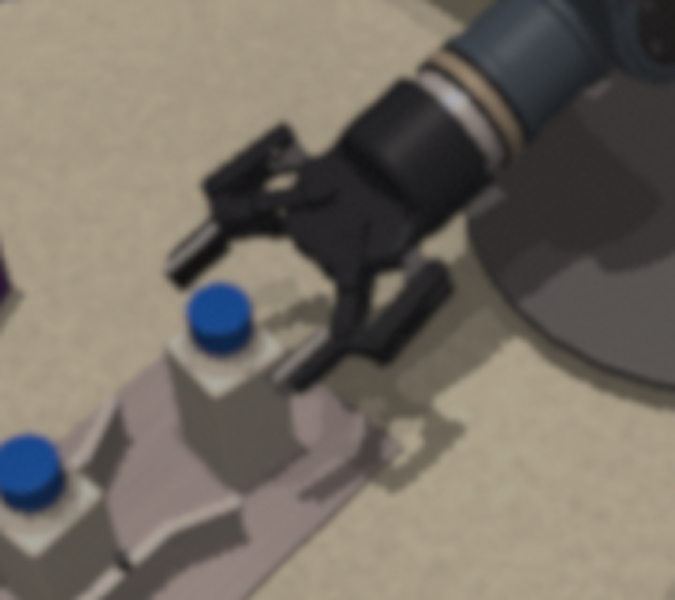

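The bottle stands by itself on the plate at the mouth: cap at (220,318), foot near (245,490). The open fingers are clear above it. Next I'll plan the path to a tilted, nearly shut pose behind the bottle for a low push.

```bash
python3 - <<'E'
from path import *
s,p,r=now(); g,e,_=fit()
ln=lambda q:np.round([(q-L0)@xl,(q-L0)@yl],4)
for n,c,h in [("railA",(245,145),.052),("railB",(293,338),.052),("bendA",(325,160),.052),("bendB",(365,292),.052),("endA",(680,92),.052),("endB",(713,230),.052),("stopA",(712,68),.072),("stopB",(757,222),.072)]:
    print(n,ln(ray("top",(c[0]/4.444+280,c[1]/4.444+180),h,scale=1)))
z=s["tcp_pos"]
RPu=placerot(58,0); X=.0035
A=p+[0,0,.075]; B=L0+.335*yl+X*xl+[0,0,.12]; D=L0+.315*yl+X*xl+[0,0,.030]
print("up",delta(A,r,p,r)); plan([A,B],[r,RPu],12,ik(A,r,g,s["q"])[0],g)
print("down",delta(D,RPu,B,RPu))
for y in (.315,.25,.2,.16): print(y,ik(L0+y*yl+X*xl+[0,0,.030],RPu,g,[.2,1,1.7,-1,1.2,.8]))
E
```

```text
railA [0.043  0.2158]
railB [-0.0486  0.2119]
bendA [0.0296 0.1801]
bendB [-0.0339  0.1745]
endA [0.0323 0.0056]
endB [-0.0344  0.0061]
stopA [ 0.0386 -0.0026]
stopB [-0.0348 -0.0055]
up [-7.18  0.08 -2.17  0.    0.    0.  ]
1 [0.69, -0.08, -0.47, -0.44, 3.43, -0.4]   
2 [1.38, -0.17, -0.94, -0.87, 6.86, -0.8]   
3 [2.06, -0.25, -1.41, -1.31, 10.3, -1.2] [ 0.13  0.78  1.82 -1.26  1.2   0.98]  
4 [2.75, -0.34, -1.88, -1.75, 13.73, -1.6]   
5 [3.44, -0.42, -2.36, -2.18, 17.16, -2.0]   
6 [4.13, -0.51, -2.83, -2.62, 20.59, -2.4] [ 0.12  0.72  1.84 -1.15  1.05  0.88]  
7 [4.82, -0.59, -3.3, -3.06, 24.02, -2.8]   
8 [5.51, -0.68, -3.77, -3.49, 27.46, -3.21]   
9 [6.19, -0.76, -4.24, -3.93, 30.89, -3.61] [ 0.09  0.67  1.86 -1.03  0.9   0.75]  
10 [6.88, -0.85, -4.71, -4.37, 34.32, -4.01]   
11 [7.57, -0.93, -5.18, -4.81, 37.75, -4.41]   
12 [8.26, -1.02, -5.65, -5.24, 41.18, -4.81] [ 0.05  0.64  1.87 -0.86  0.77  0.57]  
max dq/row [0.02 0.02 0.01 0.06 0.06 0.07] 0
down [ 3.07 -0.    8.69  0.    0.    0.  ]
0.315 (array([ 0.01,  0.82,  1.9 , -1.09,  0.63,  0.82]), np.float64(0.0), np.float64(0.0))
0.25 (array([-0.12,  0.82,  1.9 , -1.17,  0.59,  0.78]), np.float64(0.0), np.float64(0.0))
0.2 (array([-0.22,  0.82,  1.89, -1.22,  0.55,  0.73]), np.float64(0.0), np.float64(0.0))
0.16 (array([-0.3 ,  0.82,  1.87, -1.24,  0.53,  0.68]), np.float64(0.0), np.float64(0.0))
```

```bash
python3 - <<'E'
from path import *
s,p,r=now(); g,e,_=fit()
RPu=placerot(58,0); X=.002
A=p+[0,0,.075]; B=L0+.335*yl+X*xl+[0,0,.174]; D=L0+.315*yl+X*xl+[0,0,.030]
print(delta(A,r,p,r),delta(B,RPu,A,r),ik(B,RPu,g,s["q"]),"down",delta(D,RPu,B,RPu))
E
```

```text
[-7.18  0.08 -2.17  0.    0.    0.  ] [ 3.08 -1.11 -7.2  -5.24 41.18 -4.81] (array([ 0.05,  0.54,  1.85, -0.77,  0.85,  0.44]), np.float64(0.0), np.float64(0.0)) down [ 5.94  0.   13.27  0.    0.    0.  ]
```

carry_out([
  [[-1, 0, -0.3, 0, 0, 0, 8.4], [-2.2, 0, -0.7, 0, 0, 0, 8.4], [-3.6, 0, -1.1, 0, 0, 0, 8.4], [-5, 0, -1.5, 0, 0, 0, 8.4], [-6.3, 0.1, -1.9, 0, 0, 0, 8.4], [-7.2, 0.1, -2.2, 0, 0, 0, 8.4], [-7.2, 0.1, -2.2, 0, 0, 0, 8.4]],
])

```text
t: 11.7
tcp_pos: [0.5181, -0.0888, 0.1881]
tool_rot: [0.561, 0.575, -0.411, 0.432]
force: [-0.2, 0.4, 0.3]
finger_gap: 0.983
gripper_force: 0.0
```

carry_out([
  [[0.3, -0.1, -0.6, -0.4, 3.4, -0.4, 8.4], [0.5, -0.2, -1.2, -0.9, 6.9, -0.8, 8.4], [0.8, -0.3, -1.8, -1.3, 10.3, -1.2, 8.4], [1, -0.4, -2.4, -1.7, 13.7, -1.6, 8], [1.3, -0.5, -3, -2.2, 17.2, -2, 7], [1.5, -0.6, -3.6, -2.6, 20.6, -2.4, 6], [1.8, -0.6, -4.2, -3.1, 24, -2.8, 5], [2.1, -0.7, -4.8, -3.5, 27.5, -3.2, 4], [2.3, -0.8, -5.4, -3.9, 30.9, -3.6, 3], [2.6, -0.9, -6, -4.4, 34.3, -4, 2], [2.8, -1, -6.6, -4.8, 37.8, -4.4, 1.2], [3.1, -1.1, -7.2, -5.2, 41.2, -4.8, 1.2]],
])

```text
t: 12.7
tcp_pos: [0.5036, -0.011, 0.1766]
tool_rot: [0.625, 0.731, -0.179, 0.206]
force: [-0.2, 0.2, -0.5]
finger_gap: 0.142
gripper_force: 0.0
```

```bash
python3 - <<'E'
from h import *
s,p,r=now(); print(s["t"],p,s["finger_gap"]*8.54)
print(delta(L0+.315*yl+.002*xl+[0,0,.030],placerot(58,0),p,r))
E
```

```text
12.7 [ 0.50364172 -0.01098904  0.17659346] 1.2142833600976777
[ 5.62  0.08 13.05 -0.17 -0.31  0.1 ]
```

carry_out([
  [[0.9, 0, 2, 0, 0, 0, 1.2], [1.8, 0, 4.2, 0, 0, 0, 1.2], [2.7, 0, 6.4, 0, 0, 0, 1.2], [3.6, 0, 8.4, -0.1, -0.1, 0, 1.2], [4.4, 0, 10.2, -0.1, -0.2, 0, 1.2], [5.1, 0.1, 11.8, -0.2, -0.3, 0, 1.2], [5.5, 0.1, 12.7, -0.2, -0.3, 0.1, 1.2], [5.6, 0.1, 13, -0.2, -0.3, 0.1, 1.2], [5.6, 0.1, 13, -0.2, -0.3, 0.1, 1.2]],
])

```text
t: 13.45
tcp_pos: [0.5071, -0.0323, 0.0357]
tool_rot: [0.625, 0.73, -0.181, 0.21]
force: [0.6, 0.2, 0.4]
finger_gap: 0.139
gripper_force: 0.0
```

```bash
python3 - <<'E'
from h import *
s,p,r=now(); print(s["t"],p,s["force"],np.round(s["q"],2)); D=L0+.315*yl+.002*xl+[0,0,.030]
print(delta(D,placerot(58,0),p,r)); print(delta(p-.04*yl,r,p,r))
a=cams.snapshot("scene")[:,:,::-1]
cv2.imwrite("pics/s5.png",cv2.resize(a[110:310,110:350],(720,600),interpolation=cv2.INTER_CUBIC))
E
```

```text
13.45 [ 0.50714999 -0.03233749  0.03569101] [0.55906208 0.24269401 0.42208808] [ 0.01  0.82  1.9  -1.09  0.64  0.82]
[ 0.06  0.01 -0.07 -0.11  0.14  0.02]
[-3.39  0.    2.13  0.    0.    0.  ]
```

View pics/s5.png

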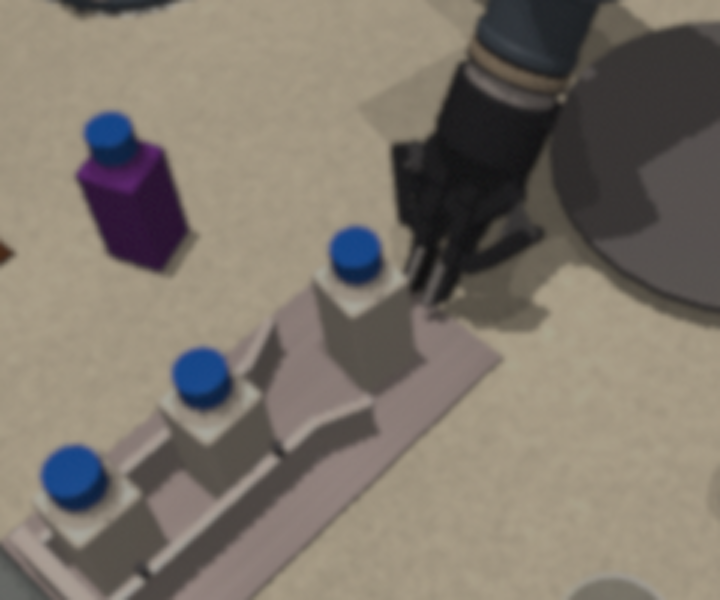

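The fingers are low behind the bottle, tips near (430,300), and all three bottles and the purple one are upright. I'll begin the slow push.

carry_out([
  [[-0.3, 0, 0.2, 0, 0, 0, 1.2], [-0.6, 0, 0.4, 0, 0, 0, 1.2], [-0.9, 0, 0.6, 0, 0, 0, 1.2], [-1.1, 0, 0.7, 0, 0, 0, 1.2], [-1.4, 0, 0.9, 0, 0, 0, 1.2], [-1.6, 0, 1, 0, 0, 0, 1.2], [-1.9, 0, 1.2, 0, 0, 0, 1.2], [-2.2, 0, 1.4, 0, 0, 0, 1.2], [-2.5, 0, 1.6, 0, 0, 0, 1.2], [-2.8, 0, 1.8, 0, 0, 0, 1.2], [-3.1, 0, 2, 0, 0, 0, 1.2], [-3.4, 0, 2.1, 0, 0, 0, 1.2]],
])

```text
t: 14.5
tcp_pos: [0.5142, -0.072, 0.037]
tool_rot: [0.625, 0.73, -0.18, 0.211]
force: [-0.2, -0.0, -0.1]
finger_gap: 0.139
gripper_force: 0.4
```

carry_out([
  [[-0.3, 0, 0.2, 0, 0, 0, 1.2], [-0.6, 0, 0.4, 0, 0, 0, 1.2], [-0.9, 0, 0.6, 0, 0, 0, 1.2], [-1.1, 0, 0.7, 0, 0, 0, 1.2], [-1.4, 0, 0.9, 0, 0, 0, 1.2], [-1.6, 0, 1, 0, 0, 0, 1.2], [-1.9, 0, 1.2, 0, 0, 0, 1.2], [-2.2, 0, 1.4, 0, 0, 0, 1.2], [-2.5, 0, 1.6, 0, 0, 0, 1.2], [-2.8, 0, 1.8, 0, 0, 0, 1.2], [-3.1, 0, 2, 0, 0, 0, 1.2], [-3.4, 0, 2.1, 0, 0, 0, 1.2]],
])

```text
t: 15.5
tcp_pos: [0.5194, -0.1111, 0.0373]
tool_rot: [0.625, 0.73, -0.18, 0.21]
force: [-0.9, 0.7, -1.1]
finger_gap: 0.14
gripper_force: 0.6
```

```bash
python3 - <<'E'
from h import *
s,p,r=now(); print(s["t"],p,s["force"],"lane x,y",(p-L0)@xl,(p-L0)@yl)
print(delta(L0+.164*yl+[0,0,.030],placerot(58,0),p,r))
a=cams.snapshot("scene")[:,:,::-1]; b=cams.snapshot("top")[:,:,::-1]
cv2.imwrite("pics/s6.png",np.hstack([cv2.resize(a[150:330,90:290],(400,360),interpolation=cv2.INTER_CUBIC),cv2.resize(b[150:310,280:460],(400,360),interpolation=cv2.INTER_CUBIC)]))
E
```

```text
15.5 [ 0.51939955 -0.11112402  0.0373436 ] [-0.93485025  0.65756739 -1.06339101] lane x,y 0.001755530824412059 0.23445654262675197
[-5.89 -0.17  3.86 -0.04  0.14 -0.01]
```

View pics/s6.png

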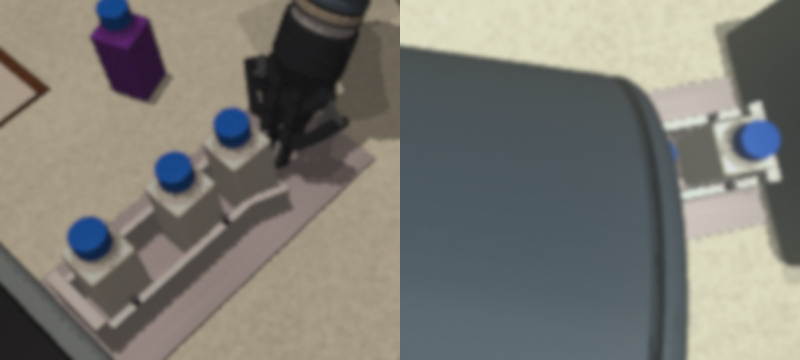

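All three bottles are upright. The third is entering the flare with its cap at (232,127), still a gap behind the second at (175,172). My ten views are used up, so from here I'll track the blue caps by code.

carry_out([
  [[-0.3, 0, 0.2, 0, 0, 0, 1.2], [-0.5, 0, 0.3, 0, 0, 0, 1.2], [-0.7, 0, 0.5, 0, 0, 0, 1.2], [-1, 0, 0.7, 0, 0, 0, 1.2], [-1.2, 0, 0.8, 0, 0, 0, 1.2], [-1.5, -0.1, 1, 0, 0, 0, 1.2], [-1.7, -0.1, 1.1, 0, 0, 0, 1.2], [-2, -0.1, 1.3, 0, 0, 0, 1.2], [-2.2, -0.1, 1.4, 0, 0, 0, 1.2], [-2.5, -0.1, 1.6, 0, 0, 0, 1.2], [-2.7, -0.1, 1.8, 0, 0, 0, 1.2], [-3, -0.1, 2, 0, 0, 0, 1.2]],
])

```text
t: 16.6
tcp_pos: [0.5251, -0.1469, 0.0367]
tool_rot: [0.625, 0.73, -0.18, 0.211]
force: [-1.0, 4.4, 3.0]
finger_gap: 0.138
gripper_force: 2.2
```

```bash
cat > caps.py <<'E'
from h import *
def caps(name="scene"):
    im=cams.snapshot(name); hsv=cv2.cvtColor(im,cv2.COLOR_RGB2HSV)
    m=cv2.inRange(hsv,(105,150,60),(125,255,255)); n,_,st,ce=cv2.connectedComponentsWithStats(m)
    C=cams.camera_info(name); out=[]
    for i in range(1,n):
        if st[i,4]>60:
            w=ray(name,ce[i],.130,scale=1,C=C)-[0,0,0]; out.append((round(float((w-L0)@xl)*1e3),round(float((w-L0)@yl)*1e3),int(st[i,4]),st[i,2:4].tolist()))
    return sorted(out,key=lambda o:o[1])
if __name__=="__main__":
    s,p,r=now(); print(s["t"],p,s["force"],"lane",(p-L0)@xl,(p-L0)@yl); print(delta(L0+.164*yl+[0,0,.030],placerot(58,0),p,r)); print(*caps(),sep="\n")
E
python3 caps.py
```

```text
16.6 [ 0.525067   -0.14693671  0.03670682] [-1.02101592  4.40104568  2.98713845] lane 0.0018040015668163356 0.19819514627598384
[-2.85 -0.18  1.88  0.07  0.17 -0.03]
(1, 32, 303, [20, 20])
(2, 107, 266, [18, 19])
(4, 155, 249, [17, 19])
(-189, 203, 201, [16, 17])
(277, 370, 247, [18, 17])
(162, 645, 180, [15, 15])
(68, 694, 151, [14, 14])
```

carry_out([
  [[-0.2, 0, 0.1, 0, 0, 0, 1.2], [-0.4, 0, 0.3, 0, 0, 0, 1.2], [-0.6, 0, 0.4, 0, 0, 0, 1.2], [-0.8, -0.1, 0.5, 0, 0, 0, 1.2], [-1, -0.1, 0.6, 0, 0, 0, 1.2], [-1.2, -0.1, 0.8, 0, 0, 0, 1.2], [-1.4, -0.1, 0.9, 0, 0, 0, 1.2], [-1.5, -0.1, 1, 0, 0, 0, 1.2], [-1.7, -0.1, 1.1, 0, 0, 0, 1.2], [-1.9, -0.1, 1.2, 0, 0, 0, 1.2], [-2, -0.1, 1.3, 0, 0, 0, 1.2], [-2, -0.1, 1.3, 0, 0, 0, 1.2]],
])

```text
t: 17.65
tcp_pos: [0.5275, -0.1711, 0.0362]
tool_rot: [0.625, 0.73, -0.18, 0.211]
force: [-0.0, 2.2, -0.4]
finger_gap: 0.142
gripper_force: 0.7
```

```bash
python3 caps.py
```

```text
17.65 [ 0.52754322 -0.17108299  0.03618157] [-0.03535642  2.16345916 -0.38014657] lane 0.0005078332577166773 0.17395480539542527
[-0.83 -0.05  0.54  0.01  0.19 -0.06]
(1, 32, 302, [20, 20])
(0, 82, 280, [19, 20])
(3, 130, 258, [17, 19])
(-189, 203, 202, [16, 17])
(277, 370, 247, [18, 17])
(162, 645, 180, [15, 15])
(68, 694, 152, [14, 14])
```

carry_out([
  [[-0.1, 0, 0.05, 0, 0, 0, 1.2], [-0.2, 0, 0.1, 0, 0, 0, 1.2], [-0.3, 0, 0.2, 0, 0, 0, 1.2], [-0.4, 0, 0.25, 0, 0, 0, 1.2], [-0.5, 0, 0.3, 0, 0, 0, 1.2], [-0.6, 0, 0.35, 0, 0, 0, 1.2], [-0.6, 0, 0.35, 0, 0, 0, 1.2]],
])

```text
t: 18.28
tcp_pos: [0.5286, -0.1774, 0.0362]
tool_rot: [0.625, 0.73, -0.18, 0.211]
force: [-0.4, 3.0, -0.2]
finger_gap: 0.138
gripper_force: 1.8
```

```bash
python3 caps.py
```

```text
18.2833 [ 0.52856774 -0.17743897  0.03623352] [-0.40586054  3.01415327 -0.18983459] lane 0.0005348860799677922 0.16751629451758396
[-0.28 -0.05  0.21  0.03  0.14 -0.04]
(1, 28, 307, [20, 20])
(1, 76, 281, [19, 19])
(3, 124, 260, [18, 19])
(-189, 203, 203, [16, 17])
(277, 370, 247, [18, 17])
(162, 645, 180, [15, 15])
(68, 694, 151, [14, 14])
```

carry_out([
  [[-0.1, 0, 0.05, 0, 0, 0, 1.2], [-0.15, 0, 0.1, 0, 0, 0, 1.2], [-0.2, 0, 0.15, 0, 0, 0, 1.2], [-0.25, 0, 0.15, 0, 0, 0, 1.2], [-0.3, 0, 0.2, 0, 0, 0, 1.2], [-0.3, 0, 0.2, 0, 0, 0, 1.2]],
])

```text
t: 18.83
tcp_pos: [0.5291, -0.1807, 0.0362]
tool_rot: [0.625, 0.73, -0.179, 0.211]
force: [-0.9, 5.5, 1.6]
finger_gap: 0.138
gripper_force: 2.9
```

```bash
python3 caps.py
```

```text
18.8333 [ 0.52905571 -0.18065666  0.03622018] [-0.89886147  5.53161728  1.55400171] lane 0.0005182560633219446 0.16426158392415693
[-0.01 -0.05  0.03  0.05  0.12 -0.04]
(1, 25, 306, [20, 20])
(0, 73, 285, [19, 19])
(3, 121, 261, [18, 19])
(-189, 203, 203, [16, 17])
(277, 370, 247, [18, 17])
(162, 645, 180, [15, 15])
(68, 694, 152, [14, 14])
```

carry_out([
  [[-0.05, 0, 0.03, 0, 0, 0, 1.2], [-0.1, 0, 0.06, 0, 0, 0, 1.2], [-0.15, 0, 0.1, 0, 0, 0, 1.2], [-0.15, 0, 0.1, 0, 0, 0, 1.2]],
])

```text
t: 19.22
tcp_pos: [0.5291, -0.1809, 0.0362]
tool_rot: [0.625, 0.731, -0.178, 0.21]
force: [-1.9, 11.8, 5.5]
finger_gap: 0.142
gripper_force: 6.0
```

```bash
python3 caps.py | head -5
```

```text
19.2167 [ 0.52906087 -0.18087053  0.03615068] [-1.91150171 11.78047984  5.5154417 ] lane 0.0004902111014948399 0.16404948074777445
[ 0.01 -0.05  0.01  0.13 -0.    0.  ]
(1, 25, 307, [20, 20])
(0, 73, 284, [20, 19])
(3, 121, 260, [18, 19])
```

The column has stopped against the stop: no further travel, and force rose to 12 N. The caps are spaced 48 mm apart. I'll back off along the lane and then rise.

carry_out([
  [[0.1, 0, -0.06, 0, 0, 0, 1.2], [0.3, 0, -0.2, 0, 0, 0, 1.2], [0.6, 0, -0.4, 0, 0, 0, 1.2], [1, 0, -0.6, 0, 0, 0, 1.2], [1.7, 0, -1.1, 0, 0, 0, 1.2], [2.6, 0, -1.6, 0, 0, 0, 1.2], [3.6, 0, -2.3, 0, 0, 0, 1.2], [4.7, 0, -2.9, 0, 0, 0, 1.2], [5.8, 0, -3.6, 0, 0, 0, 1.2], [6.8, 0, -4.3, 0, 0, 0, 1.2], [6.8, 0, -4.3, 0, 0, 0, 1.2]],
])

```text
t: 20.18
tcp_pos: [0.5165, -0.1005, 0.0363]
tool_rot: [0.624, 0.731, -0.179, 0.21]
force: [-0.1, -0.0, 0.1]
finger_gap: 0.136
gripper_force: 0.0
```

carry_out([
  [[-0.7, 0, -1.2, 0, 0, 0, 1.2], [-1.6, 0, -2.6, 0, 0, 0, 1.2], [-2.6, 0, -4.2, 0, 0, 0, 1.2], [-3.6, 0, -5.8, 0, 0, 0, 1.2], [-4.6, 0, -7.4, 0, 0, 0, 1.2], [-5.6, 0, -9, 0, 0, 0, 1.2], [-6.4, 0, -10.2, 0, 0, 0, 1.2], [-6.4, 0, -10.2, 0, 0, 0, 1.2]],
])

```text
t: 20.85
tcp_pos: [0.5183, -0.1034, 0.1597]
tool_rot: [0.625, 0.729, -0.179, 0.213]
force: [0.4, -0.1, 0.4]
finger_gap: 0.138
gripper_force: 0.0
```

```bash
python3 - <<'E'
from caps import *
s,p,r=now(); print(s["t"],p,s["force"]); print(*caps(),sep="\n"); print("top"); print(*caps("top"),sep="\n")
E
```

```text
20.85 [ 0.51832941 -0.10342183  0.1597022 ] [ 0.37441623 -0.10290683  0.43843821]
(1, 25, 309, [20, 20])
(0, 73, 284, [19, 19])
(3, 121, 262, [18, 19])
(-189, 203, 202, [16, 17])
(277, 370, 247, [18, 17])
(162, 645, 180, [15, 15])
(68, 694, 152, [14, 14])
top
(1, 23, 183, [16, 15])
(1, 71, 117, [12, 13])
(303, 348, 163, [14, 14])
(179, 632, 204, [17, 16])
(85, 682, 231, [18, 17])
```

```bash
python3 -c "
from station import sign_off
print(sign_off())"
```

```text
the job is handed in; nothing more can be done
None
```

The job is handed in: the fallen bottle is in the lane, and all three stand upright, closed up and against the stop. In the last camera check their caps were 48 mm apart, and the caps of both turntable bottles and the purple look-alike showed at their upright positions. The arm was clear of everything at 21 s.

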